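# Close the clip tin and lift its cover off the tray lid

## Task

Take the nested pair of lids (clip tray with the cover lying over it) by the tray's wooden knob, carry them together to the large open tin and set them down gently, not dropped, so that the tray sits seated and level in the tin's mouth. Let go of the knob, then take the cover alone by its collar and lift it up off the tray, leaving the tray seated in the tin and undisturbed. Finish while still holding the cover level above the tin, wholly higher than the top of the knob; leave the tin where it stands and the other things on the desk alone.

Things in the scene. Friction and masses are not known exactly. Their poses are not given: they have to be found in the camera images.
- tin: Large round open aluminium tin, loose, about 0.6 kg, 97 mm outside diameter, 90 mm tall, mouth 87 mm inside diameter; part-filled to 50 mm above its foot with paper clips. Origin: centre of its underside, z up. It stands on the desk.
- tin_rim (a point): Centre of the large tin's mouth, at the height of its rim (90 mm above its underside).
- tray_lid: Inner lid: aluminium clip tray, loose, about 0.2 kg. Origin: centre of its underside, z up. Heights: plug 0-10 mm, 80 mm wide (72 at its foot), fits the tin's mouth; flange 10-14 mm, 100 mm wide, lies on the tin's rim (seated, this origin is 80 mm above the tin's); tray rim to 26 mm; axial stem 14-54 mm, 14 mm thick, carries the wooden knob. Starts on the desk under the cover.
- knob (a point): On the axis of the tray lid's wooden knob, 75 mm above the tray's underside. The knob is an upright cylinder 24 mm in diameter, from 21 mm below to 9 mm above this point; below it is the stem, inside the cover's collar. Lifting the tray by the knob lifts the cover lying on it too.
- cover: Outer lid: round aluminium cover, loose, about 0.14 kg. Origin: centre of the skirt's lower edge, z up. Skirt 112 mm outside, 106 inside, 0-8 mm; flat plate 8-12 mm with a 42 mm centre hole; upright tube (collar) round the hole, 12-36 mm. Nested, the plate lies loose on the tray's rim, this origin 18 mm above the tray's, sideways play up to 3 mm.
- collar (a point): On the cover's axis, 22 mm above its top plate, 2 mm below the top edge of the collar (48 mm outside, 42 mm inside diameter, 24 mm tall above the plate). Nested, the tray's knob rises from the collar's top edge, to 32 mm above this point, 9 mm clear of the collar all round.
- small_tin: Smaller open aluminium tin, 64 mm in diameter, 65 mm tall, not for these lids; bystander, loose. Origin: centre of its underside.
- stapler: Black stapler, 135 x 36 x 50 mm tall, long along its x; bystander, loose. Origin: centre of its underside.
- tape_dispenser: Black tape dispenser, 130 x 50 x 88 mm tall, long along its x; bystander, loose. Origin: centre of its underside.
- pencil_cup: Pale green cup of pencils and scissors, 80 mm in diameter, 100 mm tall, pencils up to 185 mm; bystander, loose. Origin: centre of its underside.
- mug: White mug, 80 mm in diameter, 92 mm tall, handle at its +y; bystander, loose. Origin: centre of its underside.
- calculator: Flat grey calculator, 140 x 78 x 17 mm tall; bystander, loose. Origin: centre of its underside.
- notepad: Notepad with a pen on it, 150 x 106 x 26 mm tall; bystander, loose. Origin: centre of its underside.
There are look-alikes about, which are no part of the job. What is shaped like the tray_lid but green or pink is not meant.

How it is judged (in metres and radians):
On the way, in this order (a step that is already met when the one before it is completed fails the run):
1. the nested pair is lifted clear of the desk together, cover lying on the tray (height (world z) of tray_lid above 0.03 m and horizontal distance between cover and tray_lid below 0.008 m and z of cover in the frame of tray_lid between 0.015 and 0.0215 m and angle between the z axis of cover and the z axis of tray_lid, either way round below 0.06 rad), for 0.1 s.
2. the tray is seated level in the large tin with the cover still on it, and the knob is let go (horizontal distance between tray_lid and tin below 0.006 m and z of tray_lid in the frame of tin between 0.077 and 0.083 m and angle between tray_lid's own z axis and vertical below 0.05 rad and horizontal distance between cover and tray_lid below 0.008 m and z of cover in the frame of tray_lid between 0.015 and 0.0215 m and angle between the z axis of cover and the z axis of tray_lid, either way round below 0.06 rad and contact force between the fingers and tray_lid below 0.1 N), for 0.2 s.
At the end, for the whole second after the job is handed in: For the last second: tray lid seated in the large tin (axes within 6 mm, height within 3 mm, tilt under 0.05 rad), untouched; cover gripped by the fingers, still, level within 0.2 rad, over the tin (axes within 60 mm), skirt over 164 mm above the desk (above the knob); tin upright (horizontal distance between tray_lid and tin below 0.006 m and z of tray_lid in the frame of tin between 0.077 and 0.083 m and angle between tray_lid's own z axis and vertical below 0.05 rad and height (world z) of cover above 0.164 m and horizontal distance between cover and tin below 0.06 m and angle between cover's own z axis and vertical below 0.2 rad and linear speed of cover below 0.03 m/s and contact force between the fingers and cover above 1 N and contact force between cover and tray_lid below 0.05 N and contact force between cover and tin below 0.05 N and contact force between each of the arm, the fingers and tray_lid below 0.1 N and angle between tin's own z axis and vertical below 0.03 rad); the arm keeps its last pose, push and grip.
It fails at once if the cover is taken off (over 10 mm) while the tray is not seated in the tin, or the tray comes up with it (z of cover in the frame of tray_lid above 0.028 m and not (horizontal distance between tray_lid and tin below 0.008 m and z of tray_lid in the frame of tin between 0.075 and 0.086 m and angle between tray_lid's own z axis and vertical below 0.09 rad)).
It fails at once if the lids are dropped onto the tin (faster than 0.4 m/s within 25 mm of seated) (horizontal distance between tray_lid and tin below 0.04 m and z of tray_lid in the frame of tin below 0.105 m and linear speed of tray_lid above 0.4 m/s).
It fails at once if the large tin is shoved more than 25 mm or tipped (distance of tin from where it was at the start of the episode above 0.025 m or angle between tin's own z axis and vertical above 0.2 rad).
It fails at once if a bystander is moved more than 25 mm (distance of any of small_tin, stapler, tape_dispenser, pencil_cup, mug, calculator, notepad from where it was at the start of the episode above 0.025 m).
It also fails if it takes over 54 s, if anything falls off the work surface, if the arm or the gripper's body presses on something with over 40 N, if the wrist force passes 120 N, or if a joint passes its speed limit or range.

## Robot

A 6-joint arm with a two-finger parallel gripper is mounted at the origin on the work surface. World frame = base frame: x ahead of the robot, y to its left, z up, the work surface at z = 0. Lengths are in mm, angles in degrees, forces in N, time in s.
With the tool pointing down it reaches from about 300 to 950 mm from the base axis. Payload 3.1 kg.
Tool frame: the origin (TCP) lies between the finger pads; the fingertips stand 8 mm ahead of it and the grasp point (between the pads) lies 11 mm behind it; z points along the fingers, y is the line along which they close (so a half turn about z gives the same grasp; the last joint's range is limited). The gripper opens to 85 mm and grips with 20 to 120 N. Pads are 22 mm wide; open, the fingers measure 114 mm over their backs; the gripper's body (76 mm by 85 mm) begins 54 mm behind the grasp point. The pads swing forward as they close: fully open they stand 13 mm farther back than shut.
Start: joints at [69.632, 17.653, 93.61, -0, 68.738, -3.994], TCP at [176.229, 599.646, 239.272] pointing down, gripper open.
Joint ranges: [-175.34, 175.34], [-45.06, 112.39], [2.9, 150.54], [-68.45, 248.45], [3.09, 151.38], [-168.51, 168.51]. Speed limits (degrees/s): [159.86, 159.86, 180, 180, 180, 180].

## Interface

Orientations are given as a 3x3 rotation matrix whose columns are the frame's x, y, z axes.
In Python, from plant import * gives the robot as it stands. The module is installed in compiled form; this text tells all that it offers.
- The arm moves only by the shell command python3 -m inch 'ROWS'. ROWS is JSON, one flat list of numbers, 7 for each row, row after row: the shift along the tool's x, y, z in m, then the turn, a rotation vector about the tool's x, y, z in degrees, then the closure, from 0 (fully open) to 1 (shut). In form: [x, y, z, ax, ay, az, claw, x, y, z, ax, ay, az, claw, ...]. A call has exactly 8 rows; each row shifts and turns the commanded pose from where the row before left it, along the tool's axes as they then stand; what a row does not reach is not made up. A row lasts 1/8 s, in which the tool goes at most 62.5 mm and 10.7 degrees, less where a joint would pass 70% of its speed; a pose out of reach is approached as far as the arm can. A call is refused whole if a number of a shift passes 0.0625 or a number of a turn 10.7, either way. A call with a gripper value outside its range is refused whole. The fingers move at their own pace and stop on an object; the grip force is fixed at half the most. Time passes only in rows, so rows that do not move let the fingers close, or fill a call up. It gives the time, the measured TCP pose, the force, the opening and the grip force at its end, in the units of the state.
- get_state(): the state, without advancing time (a new reading comes with each control period).
- read_camera(name): name is "scene" or "top"; returns a dict with "frame" (384x512x3 uint8, blue, green, red), "K" (3x3 intrinsics, pixels), "xyz" and "orientation" of the camera in the world. Camera axes: x right, y down, z forward; pixel columns grow to the right and rows downward; lengths in mm; the calibration is good to about 2 mm. A picture is of the moment at which its call begins. There is no depth.
- sign_off(): hands the job in; it is judged then, once.
The state is a dict: "t": time; "joints": joint angles; "joint_velocities": joint speeds; "tau": joint torques, N m; "position": TCP position; "tool_rot": TCP orientation; "contact_force": force on the tool from outside, world axes, zero at the start; "ft_torque": the same for the moment, N m; "finger_gap": finger opening in mm; "finger_force": force on a finger pad.
Only numpy, scipy, OpenCV 4.12 (cv2) and the standard library are available. Lean on these libraries where they do the work, as an engineer would, in place of code of your own. Each camera call takes 0.05 s, during which the arm holds its last target. There are 200 camera calls.

## Working session

There is one attempt and no reset: what is moved stays moved. The work goes in short steps, Python scripts to look and compute and a shell command to move; the robot and the scene stay as the last step left them, time stands still between calls to the robot, and variables do not carry over. Pictures are saved under pics/ and viewed, at most 10 in all, crops included, and the job is handed in when it is done.

```bash
mkdir -p pics; python3 - <<'E'
from plant import *
import cv2,numpy as np,pickle
d={}
for n in("scene","top"):
    c=read_camera(n);d[n]=c;cv2.imwrite(f"pics/{n}0.png",c["frame"]);print(n,c["K"],c["xyz"],c["orientation"])
pickle.dump(d,open("c0.pkl","wb"))
s=get_state();print(s["tool_rot"],s["t"],s["finger_gap"])
E
```

```text
scene [[351.76718453   0.         255.36741143]
 [  0.         351.76718453 192.82456128]
 [  0.           0.           1.        ]] [ 843.82935531 -416.85375262  770.84053794] [[ 0.75747936  0.50163809 -0.41783279]
 [ 0.65280357 -0.57362781  0.4947713 ]
 [ 0.00851562 -0.64754178 -0.76198236]]
top [[425.68724899   0.         253.00224174]
 [  0.         425.68724899 193.9683964 ]
 [  0.           0.           1.        ]] [ 303.20706508  -17.75676035 1423.36909541] [[ 0.00812444 -0.99099677  0.13363908]
 [-0.99996365 -0.00770576  0.00364984]
 [-0.00258719 -0.13366387 -0.99102335]]
[[-9.59439248e-01  2.81914571e-01 -7.09877063e-04]
 [ 2.81915431e-01  9.59437315e-01 -1.93081753e-03]
 [ 1.36756948e-04 -2.05262742e-03 -9.99997884e-01]] 0.1 85.04220565776046
```

View pics/scene0.png

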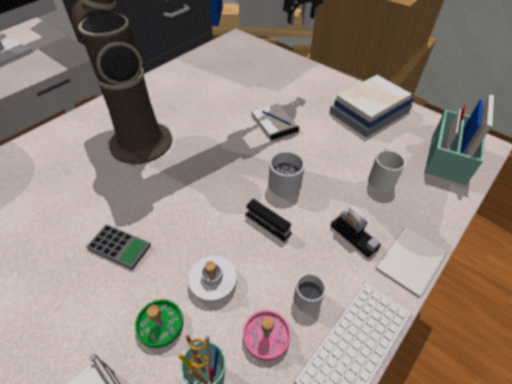

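View pics/top0.png

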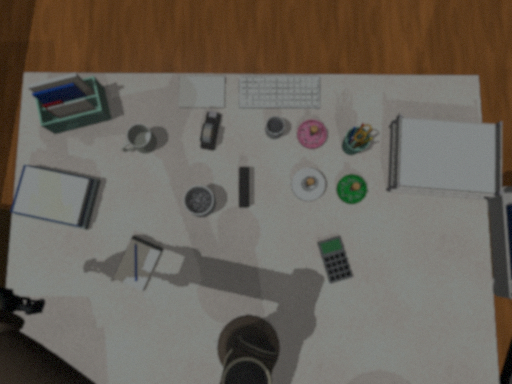

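Candidates shaped like the tray lid are silver at scene (212,280) / top (309,183), green at scene (159,323) / top (351,188), and pink at scene (267,335) / top (312,133). The silver one fits: it is aluminium, while green and pink are excluded. For the tins, the one at scene (286,175) / top (199,201) is large with clips inside, and the one at (309,293) is the small one. I'll confirm this in an enlarged crop.

```bash
python3 - <<'E'
import cv2,numpy as np,pickle
d=pickle.load(open("c0.pkl","rb"))
f=d["scene"]["frame"];t=d["top"]["frame"]
R=lambda i,x,y,w:cv2.resize(i[y:y+w,x:x+w],(300,300),interpolation=cv2.INTER_CUBIC)
m=np.vstack([np.hstack([R(f,182,250,60),R(f,256,145,60)]),np.hstack([R(t,284,158,50),R(t,174,176,50)])])
cv2.imwrite("pics/crop0.png",m)
E
```

```text
(no output)
```

View pics/crop0.png

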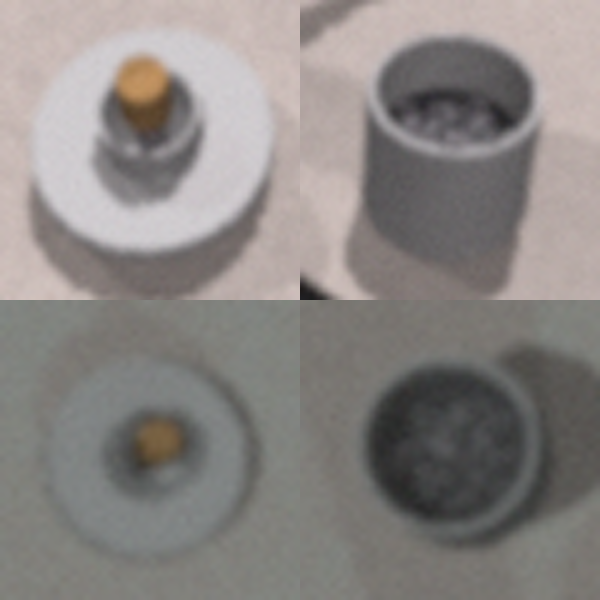

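The crop confirms it: a silver cover with collar and wooden knob (scene crop centre about (152,139), knob top about (143,75)), and an open tin holding clips (rim centre about (454,97)). Next I'll measure by casting mask contours onto planes.

```bash
cat > h.py <<'E'
import cv2,numpy as np
from scipy.optimize import least_squares
def cast(c,uv,z):
    uv=np.atleast_2d(np.asarray(uv,float));k=c["K"];o=np.array(c["xyz"])
    r=np.c_[(uv[:,0]-k[0,2])/k[0,0],(uv[:,1]-k[1,2])/k[1,1],np.ones(len(uv))]@np.array(c["orientation"]).T
    return (o+r*((z-o[2])/r[:,2:]))[:,:2]
def proj(c,p):
    q=np.array(c["orientation"]).T@(np.array(p,float)-c["xyz"]);q=c["K"]@q;return q[:2]/q[2]
def fit(p,R=None):
    f=lambda v:np.hypot(p[:,0]-v[0],p[:,1]-v[1])-(R or v[2])
    s=least_squares(f,[*p.mean(0),R or 50],loss="soft_l1",f_scale=1.5);return s.x,np.median(abs(s.fun))
def edges(c,x,y,z,R,lo=.85,hi=1.15,inner=False,n=72,ch=None):
    """radial profiles on plane z round (x,y): strongest gradient radius -> points"""
    g=cv2.GaussianBlur(c["frame"],(0,0),.7).astype(np.float32)
    rs=np.arange(R*lo,R*hi,.5);P=[]
    for a in np.linspace(0,2*np.pi,n,endpoint=False):
        w=[(x+r*np.cos(a),y+r*np.sin(a)) for r in rs]
        uv=np.array([proj(c,(*q,z)) for q in w],np.float32)
        v=cv2.remap(g,uv[:,0],uv[:,1],cv2.INTER_LINEAR)if 0 else cv2.remap(g,uv[None,:,0].copy(),uv[None,:,1].copy(),cv2.INTER_LINEAR)[0]
        e=np.abs(np.gradient(v,axis=0)).sum(1);P.append(w[int(e.argmax())])
    return np.array(P)
def wood(c,x0,x1,y0,y1):
    h=cv2.cvtColor(c["frame"],cv2.COLOR_BGR2HSV)[y0:y1,x0:x1]
    m=cv2.inRange(h,(8,90,60),(25,255,255));n,l,s,ce=cv2.connectedComponentsWithStats(m)
    i=1+s[1:,4].argmax();return ce[i]+[x0,y0],s[i]+[x0,y0,0,0,0]
E
python3 - <<'E'
from h import *
import pickle
d=pickle.load(open("c0.pkl","rb"))
S,T=d["scene"],d["top"]
u=lambda x,y,x0,y0,s:(x0+(x+.5)/s-.5,y0+(y+.5)/s-.5)
for n,c,knob,tin,cov in(("scene",S,u(143,75,182,250,5),u(454-300,97,256,145,5),u(152,139,182,250,5)),("top",T,u(159,438-300,284,158,6),u(453-300,446-300,174,176,6),u(147,457-300,284,158,6))):
    print(n,"knobtop",cast(c,knob,84),"tin",cast(c,tin,90),"cover",cast(c,cov,30))
    t=cast(c,tin,90)[0];p=edges(c,*t,90,48.5);print(" tin fit",fit(p),fit(p,48.5))
    t=cast(c,cov,30)[0];p=edges(c,*t,30,56);print(" cover fit",fit(p),fit(p,56))
print(wood(S,182,242,250,310),wood(T,284,334,158,208))
E
```

```text
scene knobtop [[ 527.15694103 -191.35540508]] tin [[466.8478271  159.38096003]] cover [[ 528.84880195 -193.99105146]]
 tin fit (array([467.38490089, 159.400997  ,  45.83258859]), np.float64(1.4105127582950132)) (array([467.41837985, 159.66827919,  48.5       ]), np.float64(2.688229541789269))
 cover fit (array([ 527.45105287, -192.59347906,   54.98337102]), np.float64(0.5589741107197526)) (array([ 527.20606433, -192.41005622,   56.        ]), np.float64(1.0397511062833296))
top knobtop [[ 528.28171764 -194.40220561]] tin [[462.74773037 157.14962594]] cover [[ 526.67453772 -194.79756934]]
 tin fit (array([460.86963141, 157.05810655,  44.94287397]), np.float64(2.0452582653763827)) (array([457.24246061, 156.43363375,  48.5       ]), np.float64(2.688065621690395))
 cover fit (array([ 527.91041017, -194.72541919,   53.47276544]), np.float64(0.9409198045403535)) (array([ 528.9714267 , -195.42775923,   56.        ]), np.float64(2.3461628568067816))
(array([210.45217391, 268.29565217]), array([206, 262,  10,  14, 115])) (array([309.91176471, 181.35294118]), array([307, 179,   7,   6,  34]))
```

```bash
python3 -m inch '[0,0,0,0,0,-8.2,0, 0,0,0,0,0,-8.2,0, -0.022,-0.05,0,0,0,0,0, -0.022,-0.05,0,0,0,0,0, -0.022,-0.05,0,0,0,0,0, -0.022,-0.05,0,0,0,0,0, -0.022,-0.05,0,0,0,0,0, -0.022,-0.05,0,0,0,0,0]'; python3 -m inch '[-0.022,-0.055,0,0,0,0,0, -0.022,-0.055,0,0,0,0,0, -0.022,-0.055,0,0,0,0,0, -0.022,-0.055,0,0,0,0,0, -0.022,-0.055,0,0,0,0,0, -0.022,-0.055,0,0,0,0,0, -0.022,-0.055,0,0,0,0,0, -0.022,-0.055,0,0,0,0,0]'
```

```text
t: 1.1
position: [308.5, 297.9, 239.0]
tool_rot: [[-1.0, -0.001, 0.0], [-0.001, 1.0, -0.0], [-0.0, -0.0, -1.0]]
contact_force: [0.5, -0.1, -0.6]
finger_gap: 85.8
finger_force: 0.0
t: 2.1
position: [484.7, -142.1, 239.0]
tool_rot: [[-1.0, 0.0, -0.0], [0.0, 1.0, 0.0], [0.0, 0.0, -1.0]]
contact_force: [1.1, 1.5, 0.5]
finger_gap: 85.2
finger_force: 0.0
```

```bash
python3 -m inch '[-0.0215,-0.0255,0,0,0,0,0, -0.0215,-0.0255,0,0,0,0,0, 0,0,0.025,0,0,0,0, 0,0,0.025,0,0,0,0, 0,0,0.025,0,0,0,0, 0,0,0.02,0,0,0,0, 0,0,0.01,0,0,0,0, 0,0,0,0,0,0,0]'; python3 - <<'E'
from h import *
from plant import *
c=read_camera("scene");t=read_camera("top")
cv2.imwrite("pics/pre.png",np.hstack([cv2.resize(c["frame"][200:320,150:270],(400,400)),cv2.resize(t["frame"][140:220,270:350],(400,400))]))
E
```

```text
t: 3.1
position: [526.9, -190.9, 133.4]
tool_rot: [[-1.0, -0.0, -0.002], [-0.0, 1.0, 0.001], [0.002, 0.001, -1.0]]
contact_force: [-0.0, -0.2, -1.1]
finger_gap: 85.4
finger_force: 0.0
```

View pics/pre.png

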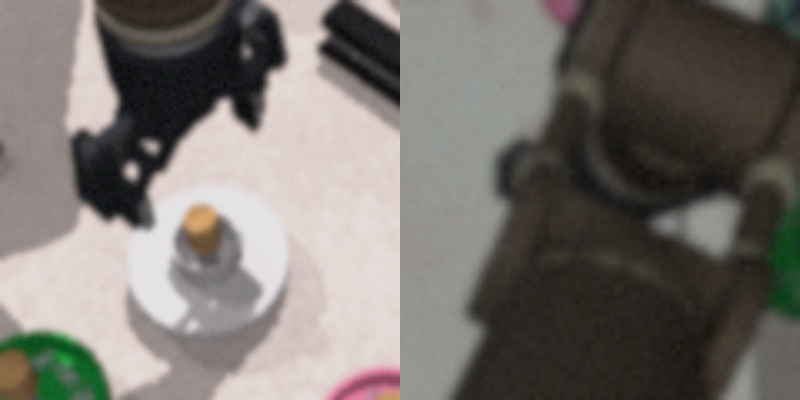

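The fingers straddle the knob (crop (202,228)) with clear space on both sides. Now descend and close.

```bash
python3 -m inch '[0,-0.0015,0.015,0,0,0,0, 0,0,0.015,0,0,0,0, 0,0,0.012,0,0,0,0, 0,0,0.012,0,0,0,0, 0,0,0.008,0,0,0,0, 0,0,0.005,0,0,0,0, 0,0,0,0,0,0,0, 0,0,0,0,0,0,0]';  python3 -m inch '[0,0,0,0,0,0,0.2, 0,0,0,0,0,0,0.35, 0,0,0,0,0,0,0.5, 0,0,0,0,0,0,0.6, 0,0,0,0,0,0,0.7, 0,0,0,0,0,0,0.85, 0,0,0,0,0,0,1, 0,0,0,0,0,0,1]'
```

```text
t: 4.2
position: [528.0, -192.8, 67.7]
tool_rot: [[-1.0, -0.001, 0.001], [-0.001, 1.0, -0.0], [-0.001, -0.0, -1.0]]
contact_force: [-0.8, 0.3, 0.1]
finger_gap: 85.9
finger_force: 0.0
t: 5.2
position: [527.9, -193.4, 67.6]
tool_rot: [[-1.0, -0.001, 0.001], [-0.001, 1.0, -0.001], [-0.001, -0.001, -1.0]]
contact_force: [-1.0, -4.7, 1.2]
finger_gap: 22.3
finger_force: 58.9
```

```bash
python3 -m inch '[0,0,-0.005,0,0,0,1, 0,0,-0.01,0,0,0,1, 0,0,-0.02,0,0,0,1, 0,0,-0.03,0,0,0,1, 0,0,-0.03,0,0,0,1, 0,0,-0.03,0,0,0,1, 0,0,-0.02,0,0,0,1, 0,0,-0.005,0,0,0,1]'; python3 -m inch '[0,0,0,0,0,0,1, 0,0.01,0,0,0,0,1, 0.002,0.02,0,0,0,0,1, 0.005,0.03,0,0,0,0,1, 0.008,0.03,0,0,0,0,1, 0.008,0.03,0,0,0,0,1, 0.008,0.03,0,0,0,0,1, 0.008,0.03,0,0,0,0,1]'; python3 -m inch '[0.008,0.03,0,0,0,0,1, 0.008,0.03,0,0,0,0,1, 0.008,0.03,0,0,0,0,1, 0,0.03,0,0,0,0,1, 0,0.02,0,0,0,0,1, 0,0.01,0,0,0,0,1, 0,0,0,0,0,0,1, 0,0,0,0,0,0,1]'
python3 - <<'E'
from h import *
from plant import *
import pickle
d={n:read_camera(n) for n in("scene","top")};pickle.dump(d,open("c1.pkl","wb"))
c,t=d["scene"],d["top"]
cv2.imwrite("pics/carry.png",np.hstack([cv2.resize(c["frame"][90:210,230:350],(400,400)),cv2.resize(t["frame"][150:250,150:250],(400,400))]))
E
```

```text
t: 6.2
position: [528.3, -192.4, 218.9]
tool_rot: [[-1.0, -0.001, 0.003], [-0.001, 1.0, -0.0], [-0.003, -0.0, -1.0]]
contact_force: [0.7, -0.4, -4.0]
finger_gap: 21.9
finger_force: 59.0
t: 7.2
position: [487.1, -10.3, 216.6]
tool_rot: [[-1.0, -0.001, -0.002], [-0.001, 1.0, 0.001], [0.002, 0.001, -1.0]]
contact_force: [0.9, -0.1, -5.5]
finger_gap: 21.9
finger_force: 59.1
t: 8.2
position: [464.1, 136.8, 217.1]
tool_rot: [[-1.0, -0.0, -0.001], [-0.0, 1.0, -0.001], [0.001, -0.001, -1.0]]
contact_force: [0.5, 0.0, -4.2]
finger_gap: 22.1
finger_force: 59.3
```

View pics/carry.png

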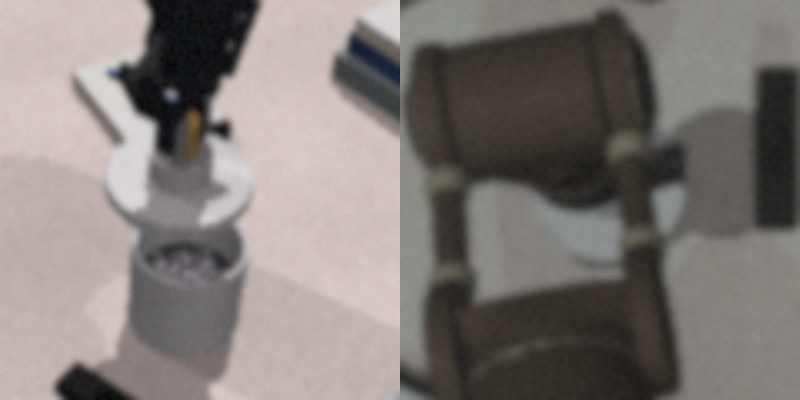

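The pair hangs level above and slightly right of the tin (cover at crop (180,185), mouth at (190,255)). I'll refine the tin mouth using its inner edge (dark to bright, R 43.5), and find the cover in the same view.

```bash
cat >> h.py <<'E'
def rise(c,x,y,z,R,w,sgn=1,n=120,a0=0,a1=360,it=6):
    g=cv2.GaussianBlur(cv2.cvtColor(c["frame"],cv2.COLOR_BGR2GRAY).astype(np.float32),(0,0),.6)
    rs=np.arange(R-w,R+w,.25)
    for _ in range(it):
        P=[]
        for a in np.radians(np.linspace(a0,a1,n,endpoint=False)):
            q=np.c_[x+rs*np.cos(a),y+rs*np.sin(a)]
            uv=np.array([proj(c,(*k,z)) for k in q],np.float32)
            v=cv2.remap(g,uv[None,:,0].copy(),uv[None,:,1].copy(),cv2.INTER_CUBIC)[0]
            e=sgn*np.gradient(v);i=int(e.argmax())
            if 1<i<len(rs)-2:P.append(q[i])
        P=np.array(P);s,r=fit(P,R);x,y=s[:2]
    return np.round([x,y,fit(P)[0][2],r,len(P)],2)
E
python3 - <<'E'
from h import *
import pickle
d0=pickle.load(open("c0.pkl","rb"));d1=pickle.load(open("c1.pkl","rb"))
for n in("scene","top"):
  for w in(3.5,5):
    print(n,w,"in",rise(d0[n],465,158.5,90,43.5,w),"in R free, clip level none; cover0",rise(d0[n],527.5,-193,30,56,w,-1))
for z in (178,181):
  for w in(4,6): print("cover1 scene",z,rise(d1["scene"],464,137,z,56,w,-1))
for n in d0: print(n,[cast(d0[n],p,84) for p in ([(210.3,265)] if n=="scene" else [(310.1,180.8)])])
E
```

```text
scene 3.5 in [463.64 164.51  42.23   1.29 111.  ] in R free, clip level none; cover0 [ 527.15 -192.32   55.48    0.84  117.  ]
scene 5 in [463.6  164.35  42.14   1.26 120.  ] in R free, clip level none; cover0 [ 527.42 -192.32   55.39    0.77  120.  ]
top 3.5 in [464.92 161.45  42.01   1.31 101.  ] in R free, clip level none; cover0 [ 529.45 -192.53   54.35    1.75   85.  ]
top 5 in [464.04 161.47  41.55   2.07 118.  ] in R free, clip level none; cover0 [ 529.59 -193.91   53.52    2.28  107.  ]
cover1 scene 178 [462.11 141.35  55.33   1.46 109.  ]
cover1 scene 178 [461.73 141.45  55.33   1.79 110.  ]
cover1 scene 181 [464.27 138.69  55.21   1.45 102.  ]
cover1 scene 181 [463.6  138.78  55.27   1.93 114.  ]
scene [array([[ 528.01871922, -191.89790581]])]
top [array([[ 527.58230529, -194.4484511 ]])]
```

```bash
python3 - <<'E'
from h import *
import pickle
d=pickle.load(open("c0.pkl","rb"))
def ov(n,x0,y0,w,cx,cy):
    c=d[n];s=400/w;m=cv2.resize(c["frame"][y0:y0+w,x0:x0+w],(400,400),interpolation=cv2.INTER_CUBIC)
    for R,col in((43.5,(0,255,255)),(48.5,(0,0,255))):
        for a in np.arange(0,360,10):
            u=proj(c,(cx+R*np.cos(np.radians(a)),cy+R*np.sin(np.radians(a)),90));p=((u-[x0,y0]+.5)*s-.5).round().astype(int);cv2.circle(m,tuple(int(i) for i in p),1,col,-1)
    return m
cv2.imwrite("pics/ov.png",np.hstack([ov("scene",261,145,50,467,160),ov("top",179,181,40,463.5,159)]))
E
```

```text
(no output)
```

View pics/ov.png

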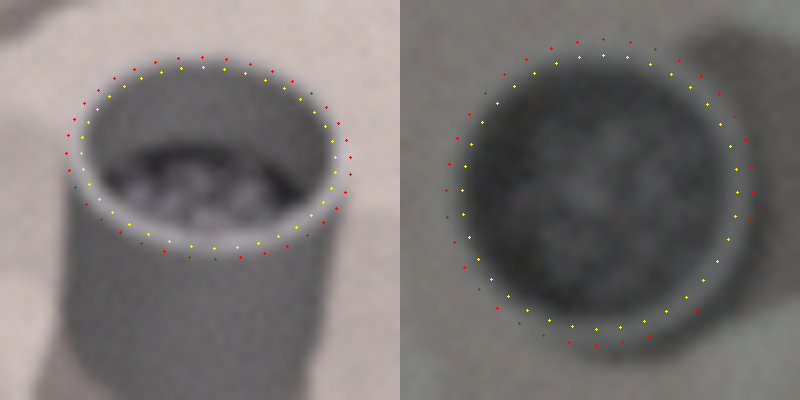

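The circle drawn at (467,160) sits about 0.5 px to the right of and below the rim in the scene view. In the top view, (463.5,159) is about 0.4 px off. Taken together the tin is at about (464.3, 160). I'll move over it and lower to just above the mouth.

```bash
python3 -m inch '[0,0.008,0,0,0,0,1, 0,0.01,0,0,0,0,1, 0,0.005,0,0,0,0,1, 0,0,0.01,0,0,0,1, 0,0,0.015,0,0,0,1, 0,0,0.015,0,0,0,1, 0,0,0.008,0,0,0,1, 0,0,0,0,0,0,1]'
python3 - <<'E'
from h import *
from plant import *
import pickle
s=get_state();print(s["position"])
c=read_camera("scene");pickle.dump(c,open("c2.pkl","wb"))
cv2.imwrite("pics/low.png",cv2.resize(c["frame"][130:210,240:320],(600,600),interpolation=cv2.INTER_CUBIC))
z=30+s["position"][2]-67.6
print(z,rise(c,464,160,z,56,5,-1),rise(c,464,160,z,56,5,-1,a0=-150,a1=60))
E
```

```text
t: 9.3
position: [463.5, 159.9, 168.0]
tool_rot: [[-1.0, -0.0, -0.003], [-0.0, 1.0, -0.001], [0.003, -0.001, -1.0]]
contact_force: [0.1, -0.4, -4.1]
finger_gap: 21.9
finger_force: 59.4
[463.54189984 159.92159805 168.00676337]
130.40676336872485 [462.59 162.69  55.28   1.83 104.  ] [462.5  162.49  52.58   1.97 112.  ]
```

View pics/low.png

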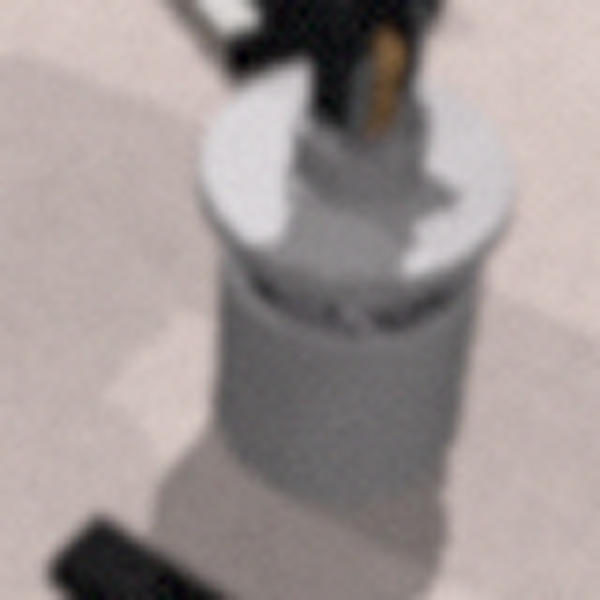

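The cover's centre column (358) matches the tin axis extended upward (about 356). The tray is aligned to within about 1 mm in that direction, so I'll lower slowly.

```bash
python3 -m inch '[0,0,0.004,0,0,0,1, 0,0,0.004,0,0,0,1, 0,0,0.003,0,0,0,1, 0,0,0.002,0,0,0,1, 0,0,0.002,0,0,0,1, 0,0,0.001,0,0,0,1, 0,0,0,0,0,0,1, 0,0,0,0,0,0,1]'
```

```text
t: 10.35
position: [464.5, 160.3, 153.4]
tool_rot: [[-1.0, -0.0, 0.0], [-0.0, 1.0, 0.0], [-0.0, 0.0, -1.0]]
contact_force: [0.2, 0.4, -4.0]
finger_gap: 22.0
finger_force: 59.4
```

```bash
python3 -m inch '[0,0,0.002,0,0,0,1, 0,0,0.001,0,0,0,1, 0,0,0.001,0,0,0,1, 0,0,0.0005,0,0,0,1, 0,0,0.0005,0,0,0,1, 0,0,0,0,0,0,1, 0,0,0,0,0,0,1, 0,0,0,0,0,0,1]'
```

```text
t: 11.35
position: [464.4, 160.3, 148.3]
tool_rot: [[-1.0, -0.0, 0.0], [-0.0, 1.0, 0.0], [-0.0, 0.0, -1.0]]
contact_force: [0.5, 0.8, -4.6]
finger_gap: 22.1
finger_force: 59.4
```

```bash
python3 -m inch '[0,0,0.0005,0,0,0,1, 0,0,0,0,0,0,1, 0,0,0.0005,0,0,0,1, 0,0,0,0,0,0,1, 0,0,0.0005,0,0,0,1, 0,0,0,0,0,0,1, 0,0,0,0,0,0,1, 0,0,0,0,0,0,1]'
```

```text
t: 12.35
position: [464.7, 160.3, 147.5]
tool_rot: [[-1.0, -0.0, 0.001], [-0.0, 1.0, 0.0], [-0.001, 0.0, -1.0]]
contact_force: [-2.8, -2.3, 5.4]
finger_gap: 22.0
finger_force: 60.3
```

Seated: z is 147.5 as expected, and the force has turned upward. Now release, then check the fit before rising.

```bash
python3 -m inch '[0,0,0,0,0,0,0.6, 0,0,0,0,0,0,0.45, 0,0,0,0,0,0,0.3, 0,0,0,0,0,0,0.15, 0,0,0,0,0,0,0, 0,0,0,0,0,0,0, 0,0,0,0,0,0,0, 0,0,0,0,0,0,0]'
python3 -m inch '[0,0,-0.01,0,0,0,0, 0,0,-0.02,0,0,0,0, 0,0,-0.02,0,0,0,0, 0,0,-0.02,0,0,0,0, 0,0,-0.01,0,0,0,0, 0,0,0,0,0,0,0, 0,0,0,0,0,0,0, 0,0,0,0,0,0,0]'
python3 - <<'E'
from h import *
from plant import *
import pickle
c=read_camera("scene");pickle.dump(c,open("c3.pkl","wb"))
cv2.imwrite("pics/seat.png",cv2.resize(c["frame"][130:210,240:320],(600,600),interpolation=cv2.INTER_CUBIC))
for w in(3,5):print(rise(c,464.5,160.3,110,56,w,-1),rise(c,464.5,160.3,110,56,w,-1,a0=-150,a1=60))
E
```

```text
t: 13.35
position: [464.4, 160.3, 146.8]
tool_rot: [[-1.0, -0.0, -0.0], [-0.0, 1.0, -0.0], [0.0, -0.0, -1.0]]
contact_force: [-0.2, -0.6, -0.2]
finger_gap: 85.4
finger_force: 0.0
t: 14.35
position: [463.8, 160.1, 225.8]
tool_rot: [[-1.0, -0.0, -0.002], [-0.0, 1.0, -0.0], [0.002, -0.0, -1.0]]
contact_force: [-0.4, 0.7, -1.0]
finger_gap: 85.5
finger_force: 0.0
[463.7  163.36  55.61   1.24 104.  ] [462.86 162.36  54.6    1.1  103.  ]
[463.85 163.03  55.38   1.68 105.  ] [463.92 162.56  54.01   1.65 118.  ]
```

View pics/seat.png

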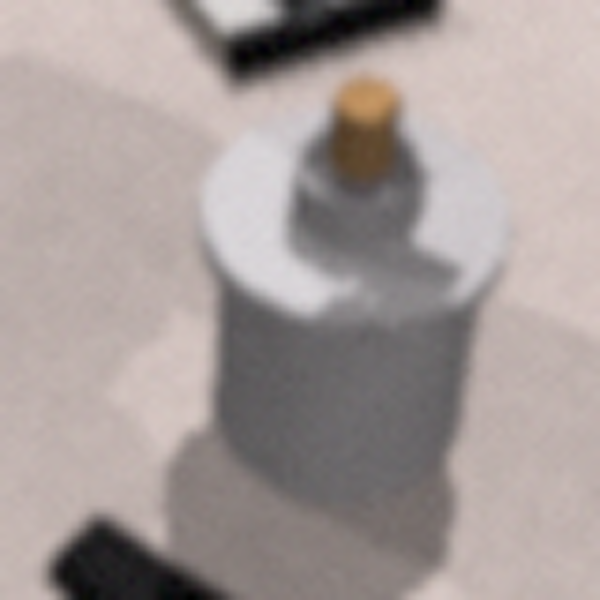

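The pair is seated level: the plate is centred on the tin axis, and the collar (360) and knob (366) are nearly concentric. Now down to the collar. A TCP of about 119.5 keeps the fingertips above the plate at 110.

```bash
python3 -m inch '[0,0,0.02,0,0,0,0, 0,0,0.025,0,0,0,0, 0,0,0.02,0,0,0,0, 0,0,0.015,0,0,0,0, 0,0,0.01,0,0,0,0, 0,0,0.01,0,0,0,0, 0,0,0.006,0,0,0,0, 0,0,0,0,0,0,0]'; python3 -m inch '[0,0,0,0,0,0,0, 0,0,0,0,0,0,0.1, 0,0,0,0,0,0,0.15, 0,0,0,0,0,0,0.2, 0,0,0,0,0,0,0.25, 0,0,0,0,0,0,0.3, 0,0,0,0,0,0,0.34, 0,0,0,0,0,0,0.34]'
```

```text
t: 15.4
position: [464.3, 160.2, 120.5]
tool_rot: [[-1.0, -0.0, -0.001], [-0.0, 1.0, -0.0], [0.001, -0.0, -1.0]]
contact_force: [0.4, 0.7, 0.1]
finger_gap: 85.6
finger_force: 0.0
t: 16.4
position: [464.4, 160.3, 120.8]
tool_rot: [[-1.0, -0.0, -0.0], [-0.0, 1.0, 0.0], [0.0, 0.0, -1.0]]
contact_force: [0.8, 0.7, -0.2]
finger_gap: 56.2
finger_force: 0.0
```

```bash
python3 -m inch '[0,0,0,0,0,0,0.37, 0,0,0,0,0,0,0.39, 0,0,0,0,0,0,0.41, 0,0,0,0,0,0,0.43, 0,0,0,0,0,0,0.45, 0,0,0,0,0,0,0.5, 0,0,0,0,0,0,0.6, 0,0,0,0,0,0,0.6]'
```

```text
t: 17.4
position: [464.6, 160.5, 121.4]
tool_rot: [[-1.0, -0.001, 0.0], [-0.001, 1.0, 0.0], [-0.0, 0.0, -1.0]]
contact_force: [-2.8, 0.1, 5.0]
finger_gap: 46.2
finger_force: 60.8
```

```bash
python3 -m inch '[0,0,-0.001,0,0,0,0.7, 0,0,-0.002,0,0,0,0.7, 0,0,-0.003,0,0,0,0.7, 0,0,-0.005,0,0,0,0.7, 0,0,-0.005,0,0,0,0.7, 0,0,-0.005,0,0,0,0.7, 0,0,-0.005,0,0,0,0.7, 0,0,0,0,0,0,0.7]'
```

```text
t: 18.4
position: [464.9, 160.4, 147.4]
tool_rot: [[-1.0, -0.0, 0.001], [-0.0, 1.0, 0.0], [-0.001, 0.0, -1.0]]
contact_force: [-0.1, -0.0, -1.5]
finger_gap: 46.3
finger_force: 61.5
```

Weight is 1.5 N, which is the cover alone. Continue to a skirt height of about 190 mm.

```bash
python3 -m inch '[0,0,-0.006,0,0,0,0.7, 0,0,-0.01,0,0,0,0.7, 0,0,-0.012,0,0,0,0.7, 0,0,-0.012,0,0,0,0.7, 0,0,-0.012,0,0,0,0.7, 0,0,-0.01,0,0,0,0.7, 0,0,-0.006,0,0,0,0.7, 0,0,0,0,0,0,0.7]'; python3 -m inch '[0,0,0,0,0,0,0.7, 0,0,0,0,0,0,0.7, 0,0,0,0,0,0,0.7, 0,0,0,0,0,0,0.7, 0,0,0,0,0,0,0.7, 0,0,0,0,0,0,0.7, 0,0,0,0,0,0,0.7, 0,0,0,0,0,0,0.7]'
python3 - <<'E'
from plant import *
import cv2
c=read_camera("scene");cv2.imwrite("pics/end.png",cv2.resize(c["frame"][90:210,230:350],(600,600),interpolation=cv2.INTER_CUBIC))
E
```

```text
t: 19.4
position: [464.8, 160.3, 215.3]
tool_rot: [[-1.0, -0.0, 0.001], [-0.0, 1.0, 0.0], [-0.001, 0.0, -1.0]]
contact_force: [-0.8, 0.6, -0.6]
finger_gap: 45.7
finger_force: 61.6
t: 20.4
position: [464.4, 160.3, 214.8]
tool_rot: [[-1.0, -0.0, -0.0], [-0.0, 1.0, 0.0], [0.0, 0.0, -1.0]]
contact_force: [0.3, -0.2, -1.7]
finger_gap: 46.1
finger_force: 61.6
```

View pics/end.png

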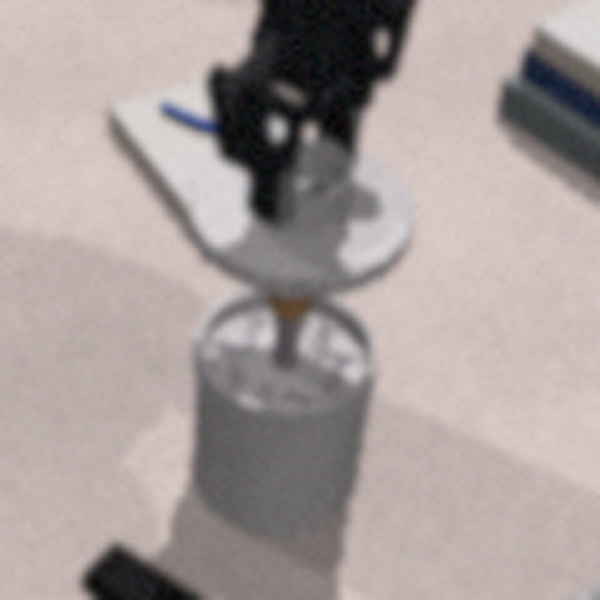

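The tray sits level in the tin at about (285,360). The cover is held level above it at about (300,220), with the skirt at about 191 mm.

```bash
python3 -c "from plant import *; print(sign_off())"
```

```text
the job is handed in; nothing more can be done
None
```

The job is handed in: the tray is seated level in the large tin with the knob released, and the cover is held level by its collar about 191 mm above the desk, clear of the knob; the hand-in returned no verdict.

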